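# Sweep the loose jar lids into the lid tray

### The job

Sweep the three loose metal jar lids along the counter into the open-fronted steel tray, until each one lies flat and wholly inside it, past the mouth. Slide them with the fingertips and do not pick up, tip over or flick any lid. Leave the spice jar, the loose range knob, the bowl, the mug and the pitcher where they stand.

Things in the scene. Friction and masses are not known exactly. Their poses are not given: they have to be found in the camera images.
- tray: Low steel tray, fixed; three walls 28 mm high (rolled edge to 31), open front. Origin: on the counter under mid-floor; z up, x from mouth to back wall, y across. Inside: x -60 (mouth) to 60 mm, y -84 to 84 mm; floor 2 mm thick, same-width ramp up to it from x -90 to -60 mm, no step. Walls 4 mm thick. Mouth faces the robot's right (-y) within 15 degrees.
- lid_small: The smallest of three loose plain aluminium screw lids, a flat disc 36 mm across and 12 mm high, about 20 g, lying on the counter top side up. Origin: centre of its underside; z up.
- lid_medium: The middle-sized of three loose plain aluminium screw lids, a flat disc 42 mm across and 13 mm high, about 20 g, lying on the counter top side up. Origin: centre of its underside; z up.
- lid_large: The largest of three loose plain aluminium screw lids, a flat disc 48 mm across and 15 mm high, about 20 g, lying on the counter top side up. Origin: centre of its underside; z up.
- spice_jar: Clear plastic spice jar with a white flip-top cap, 40 mm across and 64 mm high, upright. Origin: centre of its underside. A bystander, to be left where it stands.
- range_knob: Round black plastic range knob pulled off its shaft, 48 mm across and 31 mm high, with a raised bar on top. Origin: centre of its underside. A bystander, to be left where it stands.
- bowl: Blue ceramic bowl, 140 mm across the rim and 60 mm high. Origin: centre of its underside. A bystander, to be left where it stands.
- mug: White mug, 80 mm across and 90 mm high, handle along its +y. Origin: centre of its underside. A bystander, to be left where it stands.
- pitcher: Glass pitcher with a white lid, 116 mm across and 226 mm high, handle along its -y out to 94 mm. Origin: centre of its underside. A bystander, to be left where it stands.
Mind the look-alikes: they are no part of the job. What is shaped like the lid_small but blue or pink is not meant.

How it is judged:
At the end, for the whole second after the job is handed in: Each lid lies flat (within 0.15 rad) and at rest on the tray's floor, between its walls, with its outer edge past the mouth (up to 4 mm may stand out) (x of lid_small in the frame of tray between -0.046 and 0.06 m and y of lid_small in the frame of tray between -0.085 and 0.085 m and height (world z) of each of lid_small, lid_medium, lid_large below 0.008 m and angle between each of lid_small, lid_medium, lid_large's own z axis and vertical below 0.15 rad and linear speed of each of lid_small, lid_medium, lid_large below 0.02 m/s and x of lid_medium in the frame of tray between -0.043 and 0.06 m and y of lid_medium in the frame of tray between -0.085 and 0.085 m and x of lid_large in the frame of tray between -0.04 and 0.06 m and y of lid_large in the frame of tray between -0.085 and 0.085 m); the robot touches nothing.
It fails at once if a lid is picked up (its underside more than 20 mm above the counter) (height (world z) of any of lid_small, lid_medium, lid_large above 0.02 m).
It fails at once if a lid is tipped up by more than 0.6 rad (angle between any of lid_small, lid_medium, lid_large's own z axis and vertical above 0.6 rad).
It fails at once if a lid is flicked (faster than 0.6 m/s) (linear speed of any of lid_small, lid_medium, lid_large above 0.6 m/s).
It fails at once if the jar, knob, bowl, mug or pitcher is moved by more than 15 mm or tipped by more than 0.3 rad (distance of any of spice_jar, range_knob, bowl, mug, pitcher from where it was at the start of the episode above 0.015 m or angle between any of spice_jar, range_knob, bowl, mug, pitcher's own z axis and vertical above 0.3 rad).
It also fails if it takes over 64 s, if anything falls off the work surface, if the arm or the gripper's body presses on something with over 40 N, if the wrist force passes 120 N, or if a joint passes its speed limit or range.

### The arm

A 6-joint arm with a two-finger parallel gripper is mounted at the origin on the work surface. World frame = base frame: x ahead of the robot, y to its left, z up, the work surface at z = 0. Lengths are in m, angles in rad, forces in N, time in s.
With the tool pointing down it reaches from about 0.275 to 0.75 m from the base axis. Payload 10.2 kg.
Tool frame: the origin (TCP) lies at the very end of the fingers, on their centre line; the grasp point (between the pads) lies 19 mm behind it; z points along the fingers, y is the line along which they close (so a half turn about z gives the same grasp; the last joint's range is limited). The gripper opens to 88 mm and grips with 3 to 60 N. Pads are 18 mm wide; open, the fingers measure 123 mm over their backs; the gripper's body (75 mm by 187 mm) begins 45 mm behind the grasp point.
Start: joints at [1.123, 0.313, 1.498, -0, 1.331, -0.223], TCP at [0.117, 0.512, 0.239] pointing down, gripper open.
Joint ranges: [-2.94, 2.94], [-0.97, 2.17], [0.19, 2.56], [-1.23, 4.37], [0.02, 3.11], [-2.88, 2.88]. Speed limits (rad/s): [2.39, 2.39, 3.01, 3.14, 3.14, 3.14].

### API

Orientations are given as a 3x3 rotation matrix whose columns are the frame's x, y, z axes.
In Python, from plant import get_obs, camera, job gives the robot as it stands.
- The arm moves only by the tool jog_arm, never from a script. Its argument "steps" is a list of rows, each a list of 3 entries, a list of its own where there are three numbers: the opening in per cent of the stroke, from 0 (shut) to 100 (fully open), then the shift along the tool's x, y, z in mm, then the turn about the tool's z in degrees. A call has 1 to 20 rows; each row is the pose to reach, as a shift and turn from the pose commanded when the call began, along the tool's axes at that moment; what a row does not reach only later rows make up. A row lasts 1/10 s, in which the tool goes at most 50 mm and 8.59 degrees, less where a joint would pass 70% of its speed; a pose out of reach is approached as far as the arm can. A call with a gripper value outside its range is refused whole. The fingers move at their own pace and stop on an object; "grip_force" is the grip in N (left out, the last holds). Time passes only in rows, so rows that repeat a pose let the fingers close. It gives the time, the measured TCP pose, the force, the opening and the grip force at its end, in the units of the state.
- get_obs(): the state, without advancing time (a new reading comes with each control period).
- camera(name): name is "side" or "top"; returns a dict with "frame" (420x560x3 uint8, red, green, blue), "camera_matrix" (3x3 intrinsics, pixels), "pose" (4x4, takes a point from camera to world coordinates). Camera axes: x right, y down, z forward; pixel columns grow to the right and rows downward; lengths in m; the calibration is good to about 2 mm. A picture is of the moment at which its call begins. There is no depth.
- job.hand_in(): hands the job in; it is judged then, once.
The state is a dict: "time": time; "joint_pos": joint angles; "joint_vel": joint speeds; "tau": joint torques, N m; "tcp_pos": TCP position; "ee_rot": TCP orientation; "wrist_force": force on the tool from outside, world axes, zero at the start; "torque": the same for the moment, N m; "grip_width": finger opening in m; "grip_force": force on a finger pad.
Only numpy, scipy, OpenCV 4.12 (cv2) and the standard library are available. Lean on these libraries where they do the work, as an engineer would, in place of code of your own. Each camera call takes 0.05 s, during which the arm holds its last target. There are 200 camera calls.

## Working session

There is one attempt and no reset: what is moved stays moved. The work goes in short steps, Python scripts to look and compute and a tool call to move; the robot and the scene stay as the last step left them, time stands still between calls to the robot, and variables do not carry over. Pictures are saved under pics/ and viewed, at most 10 in all, crops included, and the job is handed in when it is done.

Besides the shell and the picture viewer there is one more tool, called in YAML: its name, and indented under it one key for each argument. jog_arm: Moves the arm, as the interface text tells. Its arguments: {"type":"object","properties":{"steps":{"type":"array","items":{"type":"array"}},"grip_force":{"type":"number"}},"required":["steps"]}

```bash
mkdir -p pics; python3 - <<'E'
from plant import get_obs,camera
import cv2,numpy as np
for n in("top","side"):
    c=camera(n);cv2.imwrite(f"pics/{n}0.png",cv2.resize(c["frame"][:,:,::-1],(784,588),interpolation=cv2.INTER_CUBIC));print(n,c["camera_matrix"].tolist(),np.round(c["pose"],4).tolist())
o=get_obs();print(o["time"],o["tcp_pos"],o["ee_rot"])
E
```

```text
top [[512.3409636850852, 0.0, 280.4023620169392], [0.0, 512.3409636850852, 211.39539001719325], [0.0, 0.0, 1.0]] [[0.0229, -0.9858, 0.1665, 0.384], [-0.9997, -0.0224, 0.0048, -0.0695], [-0.001, -0.1666, -0.986, 1.0656], [0.0, 0.0, 0.0, 1.0]]
side [[426.60593123581424, 0.0, 283.2742065989103], [0.0, 426.60593123581424, 212.49125438895783], [0.0, 0.0, 1.0]] [[-0.9233, -0.2209, 0.3142, 0.2864], [-0.3835, 0.4842, -0.7864, 0.7019], [0.0216, -0.8466, -0.5318, 0.5274], [0.0, 0.0, 0.0, 1.0]]
0.1 [0.11695982 0.51158987 0.23823623] [[-9.74847691e-01  2.22871706e-01 -4.26382942e-04]
 [ 2.22872035e-01  9.74847170e-01 -1.02485672e-03]
 [ 1.87246640e-04 -1.09410804e-03 -9.99999384e-01]]
```

View pics/top0.png

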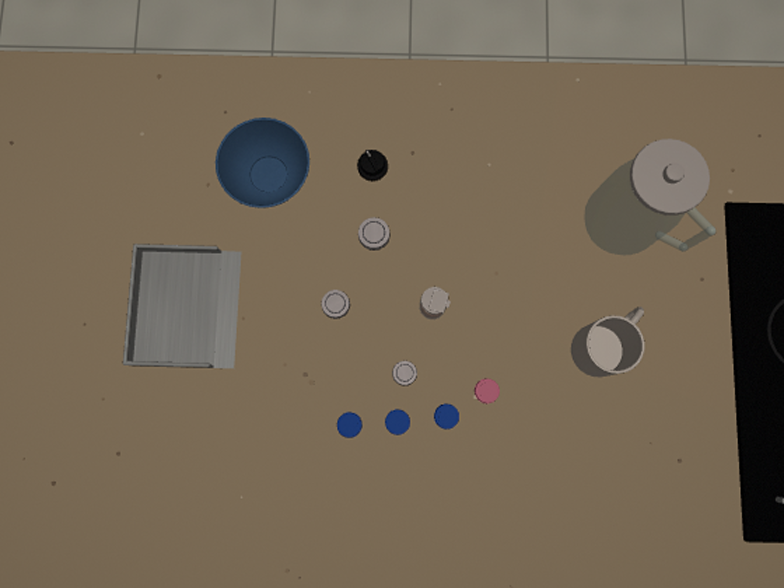

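View pics/side0.png

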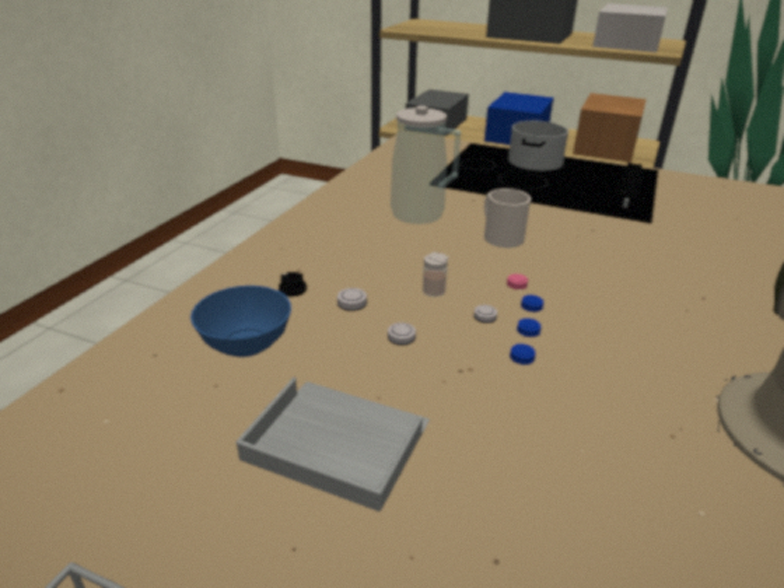

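The top picture shows the tray mouth at right (ramp edge about (241,252)–(234,368)). The lids are large (374,233), medium (335,303) and small (404,373). The jar is at (435,301), the knob at (373,165), the bowl at (262,163), and the blue lids are below the small lid. The side picture agrees.

```bash
cat > h.py <<'E'
import numpy as np
K={"top":(512.34096,280.40236,211.39539,np.array([[0.0229,-0.9858,0.1665,0.384],[-0.9997,-0.0224,0.0048,-0.0695],[-0.001,-0.1666,-0.986,1.0656]])),
"side":(426.6059,283.2742,212.4913,np.array([[-0.9233,-0.2209,0.3142,0.2864],[-0.3835,0.4842,-0.7864,0.7019],[0.0216,-0.8466,-0.5318,0.5274]]))}
def pt(u,v,z,cam="top",s=1.4):
    f,cx,cy,T=K[cam]; d=T[:,:3]@np.array([((u+.5)/s-.5-cx)/f,((v+.5)/s-.5-cy)/f,1]); p=T[:,3]
    return (p+d*(z-p[2])/d[2])[:2]
E
python3 - <<'E'
from h import pt
import numpy as np
np.set_printoptions(precision=4,suppress=True)
for n,u,v,z in [("L",374,233,.015),("M",335.5,303.5,.013),("S",404.5,373,.012),("jar top",435,299,.064),("jarbase",432,308,0),("knob",373,165,.02),("bowl rim",262.5,162,.06),("blue1",349,424,.012),("blue2",397.5,421.5,.012),("blue3",446.5,416,.012),("rampT",241,252,0),("rampB",234.5,368,0),("mouthT",219,250,.002),("mouthB",214,367,.002),("backT",136,244.5,.031),("backB",124,366,.031)]:
    print(n,pt(u,v,z))
for n,u,v,z in [("L",352,297,.015),("M",402,331,.013),("S",485.5,311.5,.012)]: print(n,pt(u,v,z,"side"))
E
```

```text
L [ 0.6573 -0.0339]
M [0.5487 0.0204]
S [ 0.4483 -0.0841]
jar top [ 0.5504 -0.1245]
jarbase [ 0.5472 -0.1237]
knob [ 0.7628 -0.0296]
bowl rim [0.7492 0.1312]
blue1 [ 0.373  -0.0054]
blue2 [ 0.3782 -0.0754]
blue3 [ 0.3876 -0.1462]
rampT [0.6269 0.1683]
rampB [0.4507 0.1677]
mouthT [0.6288 0.2015]
mouthB [0.4513 0.1977]
backT [0.6276 0.3176]
backB [0.4479 0.32  ]
L [ 0.6556 -0.0278]
M [0.5475 0.0241]
S [ 0.4481 -0.0805]
```

jog_arm:
  steps:
    - [34,[-661,-456,118],77.1]
    - [34,[-661,-456,118],77.1]
    - [34,[-661,-456,118],77.1]
    - [34,[-661,-456,118],77.1]
    - [34,[-661,-456,118],77.1]
    - [34,[-661,-456,118],77.1]
    - [34,[-661,-456,118],77.1]
    - [34,[-661,-456,118],77.1]
    - [34,[-661,-456,118],77.1]
    - [34,[-661,-456,118],77.1]
    - [34,[-661,-456,118],77.1]
    - [34,[-661,-456,118],77.1]
    - [34,[-661,-456,118],77.1]
    - [34,[-661,-456,118],77.1]
    - [34,[-661,-456,118],77.1]
    - [34,[-661,-456,118],77.1]
    - [34,[-661,-456,118],77.1]
    - [34,[-661,-456,118],77.1]
    - [34,[-661,-456,118],77.1]
    - [34,[-661,-456,118],77.1]

```text
time: 2.1
tcp_pos: [0.6593, -0.0789, 0.1211]
ee_rot: [[-0.001, 1.0, -0.0], [1.0, 0.001, 0.0], [0.0, -0.0, -1.0]]
wrist_force: [0.3, 1.0, -0.1]
grip_width: 0.0297
grip_force: 0.0
```

jog_arm:
  steps:
    - [34,[-2,0,40],0]
    - [34,[-2,0,75],0]
    - [34,[-2,0,100],0]
    - [34,[-2,0,115],0]
    - [34,[-2,0,115],0]
    - [34,[-2,0,115],0]

```text
time: 2.7
tcp_pos: [0.6603, -0.0819, 0.0072]
ee_rot: [[-0.001, 1.0, 0.002], [1.0, 0.001, -0.001], [-0.001, 0.002, -1.0]]
wrist_force: [0.8, 0.5, 0.6]
grip_width: 0.0298
grip_force: 0.0
```

```bash
cat > look.py <<'E'
from plant import camera
import cv2,sys
for i,n in enumerate(("top","side")):
    f=camera(n)["frame"][:,:,::-1]
    f=f[130:300,70:350] if i==0 else f[170:370,150:430]
    f=cv2.resize(f,None,fx=2,fy=2,interpolation=cv2.INTER_CUBIC)
    a=f if i==0 else f[:240]
    ims=[a] if i==0 else ims+[a]
cv2.imwrite(sys.argv[1],cv2.vconcat(ims))
E
python3 look.py pics/a.png
```

```text
(no output)
```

View pics/a.png

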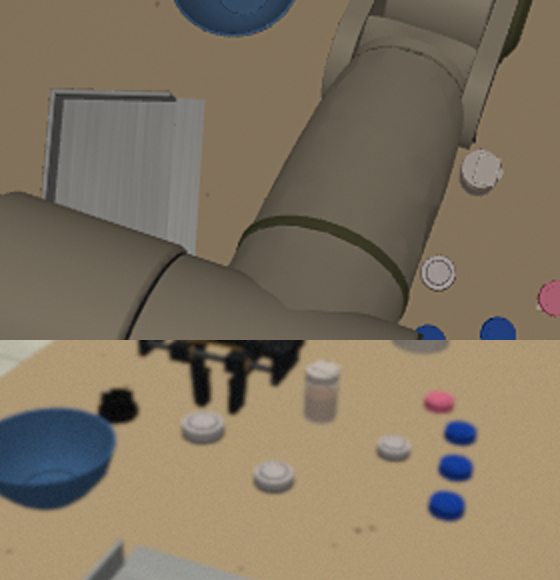

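jog_arm:
  steps:
    - [34,[8,0,1],0]
    - [34,[15,0,1],0]
    - [34,[22,0,1],0]
    - [34,[30,0,1],0]
    - [34,[39,-2,1],0]
    - [34,[50,-5,1],0]
    - [34,[62,-9,1],0]
    - [34,[75,-13,1],0]
    - [34,[88,-17,1],0]
    - [34,[101,-20,1],0]
    - [34,[114,-24,1],0]
    - [34,[127,-28,1],0]
    - [34,[140,-32,1],0]
    - [34,[153,-36,1],0]
    - [34,[166,-40,1],0]
    - [34,[178,-44,1],0]
    - [34,[188,-48,1],0]
    - [34,[195,-50,1],0]
    - [34,[200,-52,1],0]
    - [34,[200,-52,1],0]

```text
time: 4.8
tcp_pos: [0.6075, 0.1184, 0.0047]
ee_rot: [[-0.001, 1.0, -0.0], [1.0, 0.001, 0.0], [0.0, -0.0, -1.0]]
wrist_force: [0.3, 0.7, 0.6]
grip_width: 0.0304
grip_force: 0.0
```

```bash
python3 look.py pics/b.png
```

```text
(no output)
```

View pics/b.png

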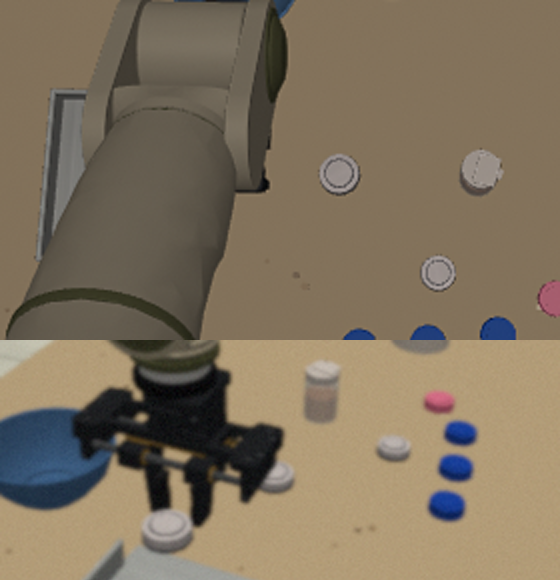

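```bash
python3 -c "
from h import pt
print(pt(150+167/2,170+(525-340)/2,.015,'side',1), pt(150+168/2,170+(207)/2,0,'side',1))"
```

```text
[0.60669404 0.14798431] [0.59964756 0.16042289]
```

The large lid sits centred in the finger cradle at (0.607, 0.148), so I continue the push into the tray.

jog_arm:
  steps:
    - [34,[6,-2,0],0]
    - [34,[14,-4,0],0]
    - [34,[23,-7,0],0]
    - [34,[32,-10,0],0]
    - [34,[41,-13,0],0]
    - [34,[50,-16,0],0]
    - [34,[59,-19,0],0]
    - [34,[68,-22,0],0]
    - [34,[77,-24,0],0]
    - [34,[86,-26,0],0]
    - [34,[95,-27,0],0]
    - [34,[103,-27,0],0]
    - [34,[110,-27,0],0]
    - [34,[115,-27,0],0]
    - [34,[119,-27,0],0]
    - [34,[119,-27,0],0]
    - [34,[100,-27,0],0]
    - [34,[70,-27,0],0]
    - [34,[60,-27,-50],0]
    - [34,[60,-27,-95],0]

```text
time: 6.9
tcp_pos: [0.5803, 0.176, 0.1003]
ee_rot: [[0.002, 1.0, -0.002], [1.0, -0.002, -0.0], [-0.0, -0.002, -1.0]]
wrist_force: [0.9, 1.0, 1.0]
grip_width: 0.0294
grip_force: 0.0
```

jog_arm:
  steps:
    - [28,[-298,-133,0],0]
    - [28,[-298,-133,0],0]
    - [28,[-298,-133,0],0]
    - [28,[-298,-133,0],0]
    - [28,[-298,-133,0],0]
    - [28,[-298,-133,0],0]
    - [28,[-298,-133,0],0]
    - [28,[-298,-133,0],0]
    - [28,[-298,-133,0],0]
    - [28,[-298,-133,0],0]
    - [28,[-298,-133,0],0]
    - [28,[-298,-133,40],0]
    - [28,[-298,-133,70],0]
    - [28,[-298,-133,85],0]
    - [28,[-298,-133,93],0]
    - [28,[-298,-133,93],0]
    - [28,[-298,-133,93],0]

```text
time: 8.6
tcp_pos: [0.4483, -0.1201, 0.0074]
ee_rot: [[-0.001, 1.0, 0.001], [1.0, 0.001, -0.001], [-0.001, 0.001, -1.0]]
wrist_force: [-0.3, 0.3, 0.2]
grip_width: 0.0248
grip_force: 0.0
```

```bash
python3 look.py pics/c.png
```

```text
(no output)
```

View pics/c.png

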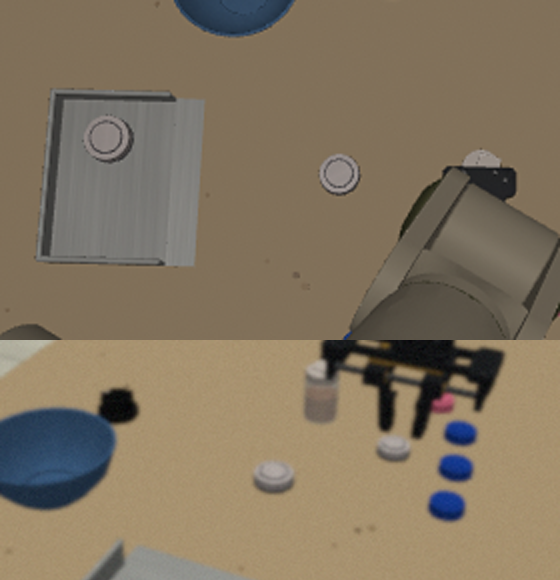

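The large lid lies well inside the tray (crop 107,137). The fingers stand behind the small lid (394,446) and the jar is clear, so I push the small lid.

jog_arm:
  steps:
    - [28,[8,0,1],0]
    - [28,[15,0,2],0]
    - [28,[22,0,2],0]
    - [28,[30,0,2],0]
    - [28,[39,1,2],0]
    - [28,[50,2,2],0]
    - [28,[62,4,2],0]
    - [28,[75,6,2],0]
    - [28,[88,8,2],0]
    - [28,[101,9,2],0]
    - [28,[114,11,2],0]
    - [28,[127,13,2],0]
    - [28,[140,14,2],0]
    - [28,[153,16,2],0]
    - [28,[166,18,2],0]
    - [28,[179,20,2],0]
    - [28,[192,22,2],0]
    - [28,[205,24,2],0]
    - [28,[217,26,2],0]
    - [28,[225,27,2],0]

```text
time: 10.7
tcp_pos: [0.4748, 0.106, 0.0047]
ee_rot: [[-0.001, 1.0, 0.0], [1.0, 0.001, 0.0], [0.0, 0.0, -1.0]]
wrist_force: [-0.2, -0.2, 0.3]
grip_width: 0.0246
grip_force: 0.2
```

jog_arm:
  steps:
    - [28,[7,1,0],0]
    - [28,[16,2,0],0]
    - [28,[25,4,0],0]
    - [28,[34,6,0],0]
    - [28,[43,8,0],0]
    - [28,[52,10,0],0]
    - [28,[61,12,0],0]
    - [28,[70,14,0],0]
    - [28,[79,15,0],0]
    - [28,[88,15,0],0]
    - [28,[97,15,0],0]
    - [28,[106,15,0],0]
    - [28,[115,15,0],0]
    - [28,[123,15,0],0]
    - [28,[130,15,0],0]
    - [28,[135,15,0],0]
    - [28,[138,15,0],0]
    - [28,[115,15,0],0]
    - [28,[85,15,0],0]
    - [28,[75,15,-45],0]

```text
time: 12.7
tcp_pos: [0.487, 0.1775, 0.0462]
ee_rot: [[0.001, 1.0, -0.01], [1.0, -0.001, -0.002], [-0.002, -0.01, -1.0]]
wrist_force: [0.8, -0.2, 1.9]
grip_width: 0.0248
grip_force: 0.0
```

jog_arm:
  steps:
    - [28,[-10,0,-50],0]
    - [28,[-10,0,-50],0]
    - [28,[-204,58,-50],0]
    - [28,[-204,58,-50],0]
    - [28,[-204,58,-50],0]
    - [28,[-204,58,-50],0]
    - [28,[-204,58,-50],0]
    - [28,[-204,58,-50],0]
    - [28,[-204,58,-50],0]
    - [28,[-204,58,-50],0]
    - [28,[-204,58,-10],0]
    - [28,[-204,58,25],0]
    - [28,[-204,58,40],0]
    - [28,[-204,58,44],0]
    - [28,[-204,58,44],0]
    - [28,[-204,58,44],0]

```text
time: 14.3
tcp_pos: [0.5484, -0.0239, 0.0069]
ee_rot: [[-0.001, 1.0, 0.002], [1.0, 0.001, -0.0], [-0.0, 0.002, -1.0]]
wrist_force: [-0.2, 0.3, 0.7]
grip_width: 0.0247
grip_force: 0.0
```

```bash
python3 look.py pics/d.png
```

```text
(no output)
```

View pics/d.png

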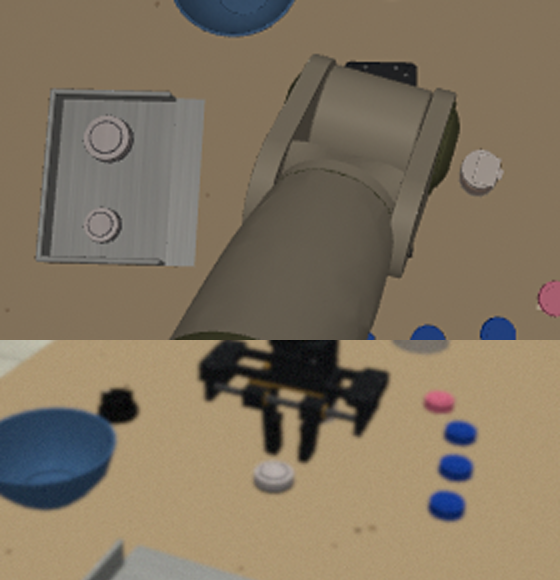

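Both lids lie inside the tray (crop 107,137 and 101,225), and the fingers are behind the medium lid (273,475).

jog_arm:
  steps:
    - [28,[8,0,1],0]
    - [28,[15,0,2],0]
    - [28,[22,0,2],0]
    - [28,[30,0,2],0]
    - [28,[39,-1,2],0]
    - [28,[50,-2,2],0]
    - [28,[62,-3,2],0]
    - [28,[75,-4,2],0]
    - [28,[88,-5,2],0]
    - [28,[101,-6,2],0]
    - [28,[113,-7,2],0]
    - [28,[123,-8,2],0]
    - [28,[132,-9,2],0]
    - [28,[141,-10,2],0]
    - [28,[150,-11,2],0]
    - [28,[159,-12,2],0]
    - [28,[168,-13,2],0]
    - [28,[177,-14,2],0]
    - [28,[186,-14,2],0]
    - [28,[195,-14,2],0]

```text
time: 16.4
tcp_pos: [0.5337, 0.1716, 0.0037]
ee_rot: [[-0.0, 1.0, 0.0], [1.0, 0.0, -0.0], [-0.0, 0.0, -1.0]]
wrist_force: [-0.0, -0.5, -0.8]
grip_width: 0.0245
grip_force: 0.1
```

jog_arm:
  steps:
    - [28,[9,0,0],0]
    - [28,[18,0,0],0]
    - [28,[27,0,0],0]
    - [28,[35,0,0],0]
    - [28,[40,0,0],0]
    - [28,[43,0,0],0]
    - [28,[43,0,0],0]
    - [28,[20,0,0],0]
    - [28,[-20,0,0],0]
    - [28,[-60,0,-20],0]
    - [28,[-100,0,-60],0]
    - [28,[-150,0,-100],0]
    - [28,[-200,0,-120],0]
    - [28,[-250,0,-150],0]
    - [28,[-300,0,-150],0]
    - [28,[-300,0,-150],0]
    - [28,[-300,0,-150],0]

```text
time: 18.1
tcp_pos: [0.5338, -0.1328, 0.1546]
ee_rot: [[0.004, 1.0, 0.002], [1.0, -0.004, -0.001], [-0.001, 0.002, -1.0]]
wrist_force: [0.3, -0.5, 0.6]
grip_width: 0.0248
grip_force: 0.0
```

```bash
python3 look.py pics/e.png
```

```text
(no output)
```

View pics/e.png

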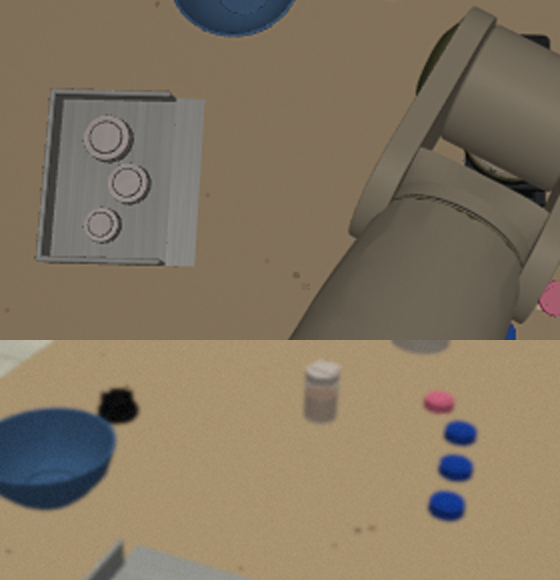

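All three lids lie flat inside the tray (107,137), (129,183) and (101,225), past the mouth at about column 168. The bystanders have not moved, and the arm is clear.

```bash
python3 -c "
from plant import job
print(job.hand_in())"
```

```text
the job is handed in; nothing more can be done
None
```

I swept all three lids flat into the tray, past the mouth, left the jar, knob, bowl, mug and pitcher untouched, and handed the job in at about 18 s; no verdict came back.

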